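# Swap the wrong piston in an overhaul kit

### The arm

A 6-joint arm with a two-finger parallel gripper is mounted at the origin on the work surface. World frame = base frame: x ahead of the robot, y to its left, z up, the work surface at z = 0. Lengths are in m, angles in rad, forces in N, time in s.
With the tool pointing down it reaches from about 0.3 to 0.75 m from the base axis. Payload 8.5 kg.
Tool frame: the origin (TCP) lies at the very end of the fingers, on their centre line; the grasp point (between the pads) lies 19 mm behind it (grip_depth is the distance from the TCP to the grasp point, in m); z points along the fingers, y is the line along which they close (so a half turn about z gives the same grasp; the last joint's range is limited). The gripper opens to 85 mm and grips with 20 to 120 N. Pads are 22 mm wide; open, the fingers measure 114 mm over their backs; the gripper's body (76 mm by 85 mm) begins 54 mm behind the grasp point. The pads swing forward as they close: fully open they stand 13 mm farther back than shut.
Start: joints at [-1.491, 0.381, 1.297, -0, 1.464, -0.215], TCP at [0.16, -0.526, 0.231] pointing down, gripper open.
Joint ranges: [-3.11, 3.11], [-0.89, 2.33], [0.22, 2.48], [-1.42, 4.56], [0.17, 2.85], [-2.88, 2.88]. Speed limits (rad/s): [2.39, 2.39, 3.14, 3.14, 3.14, 3.14].

### API

Orientations are given as a unit quaternion [w, x, y, z].
In Python, from plant import get_state, camera, camera_params, close_job, spot_in, masks_of, place_of, grip_depth gives the robot as it stands.
- The arm moves only by the shell command python3 -m pendant FILE [OPENING] [FORCE], which reads ROWS from the file FILE. ROWS is a JSON object whose key "segments" holds a list of rows, 1 to 20 of them, each of 6 numbers: dx, dy, dz in m, then a rotation vector rx, ry, rz in rad; each row shifts and turns the commanded pose from where the row before left it, along the tool's axes as they then stand; what a row does not reach is not made up. A row lasts 1/12 s, in which the tool goes at most 0.0417 m and 0.125 rad, less where a joint would pass 70% of its speed; a pose out of reach is approached as far as the arm can. OPENING is the finger opening in m, set as the command begins (- or left out keeps the last). The fingers move at their own pace and stop on an object; FORCE is the grip in N (left out, the last holds). Time passes only in rows, so rows that do not move let the fingers close. It prints the time, the measured TCP pose, the force, the opening and the grip force at its end. Input that does not fit is refused with a message, and nothing moves.
- get_state(): the state, without advancing time (a new reading comes with each control period).
- camera(name): name is "scene" or "top"; returns (picture, depth): 480x640x3 uint8, blue, green, red; 480x640 float32, m along the optical axis (not along the pixel's ray), 0 where there is no reading.
- camera_params(name): a dict with "fx", "fy", "cx", "cy" (pixels), "T" (4x4, takes a point from camera to world coordinates). Camera axes: x right, y down, z forward; pixel columns grow to the right and rows downward; lengths in m; the calibration is good to about 2 mm. A picture is of the moment at which its call begins. camera_params takes no time and is no camera call.
- close_job(): hands the job in; it is judged then, once.
Trained networks look in the newest picture that a camera, given by its name, has taken for a name from the list of things; names that differ only in an ending like _2 or _b are one class to them, and where a whole thing is asked for, a point or a joint stands for the part that bears it (a point fixed in the world has none). Each returns a list of dicts, best first, with "confidence" (0 to 1); they miss things now and then, are a little off and sometimes report something else, mostly with a low value. They report only what shows in the picture. A call takes as long as a camera call.
- spot_in(label, camera): "bbox" ([left, top, right, bottom] in pixels, round what is visible of it).
- masks_of(label, camera): "pixels" (480x640 bool, what is visible of it) and "bbox" ([left, top, right, bottom] in pixels, round what is visible of it).
- place_of(label, camera): "xy" ([column, row] in pixels: a listed point, or the origin of a listed thing).
The state is a dict: "time": time; "joints": joint angles; "qd": joint speeds; "joint_efforts": joint torques, N m; "tool_pos": TCP position; "ee_rot": TCP orientation; "force": force on the tool from outside, world axes, zero at the start; "wrist_torque": the same for the moment, N m; "width": finger opening in m; "grip_force": force on a finger pad.
Only numpy, scipy, OpenCV 4.12 (cv2) and the standard library are available. Lean on these libraries where they do the work, as an engineer would, in place of code of your own. Each camera call takes 0.05 s, during which the arm holds its last target. There are 200 camera calls.

### The job

One piston in the yellow three-piston kit tray is of the wrong type, the dark one with the copper crown, and the spare that should replace it stands in the blue stock tray behind the orange oil filter and the green-and-white tin. First move the filter and the tin onto the green mat, then stand the wrong piston in the red reject tray and the spare in the kit compartment the wrong one came from; only when that is done put the filter and the tin back, each on the spot where it stood at the start. Keep everything upright throughout and leave the kit's other two pistons where they are.

Things in the scene. Friction and masses are not known exactly. Their poses are not given: they have to be found in the camera images.
- filter: Orange spin-on oil filter, an upright cylinder 64 mm in diameter and 100 mm high, about 0.3 kg; origin at the centre of its underside, z up. It stands in the stock tray on one of two white circles (which one varies), between the spare piston and the robot. Its start spot is where it must return.
- tin: White tin with a green band, an upright cylinder 56 mm in diameter and 110 mm high, about 0.3 kg; origin at the centre of its underside, z up. It stands on the other white circle in the stock tray, about 74 mm from the filter (centre to centre). Its start spot is where it must return.
- spare: Piston, a cylinder 48 mm in diameter and 46 mm high standing crown up (about 0.16 kg); origin at the centre of its underside, z up; its yaw does not matter. Bright silver aluminium, flat crown with two small grey discs: the correct type. It starts in the blue stock tray behind the filter and the tin, about 10 mm clear of each, too close for a gripper to reach down to it.
- wrong: Piston, a cylinder 48 mm in diameter and 46 mm high standing crown up (about 0.16 kg); origin at the centre of its underside, z up; its yaw does not matter. Dark steel with a copper disc on its crown: the wrong type. It starts in one of the kit's three compartments (which one varies).
- good_a: Piston, a cylinder 48 mm in diameter and 46 mm high standing crown up (about 0.16 kg); origin at the centre of its underside, z up; its yaw does not matter. Bright silver aluminium, flat crown with two small grey discs: correct, stays in its kit compartment.
- good_b: Piston, a cylinder 48 mm in diameter and 46 mm high standing crown up (about 0.16 kg); origin at the centre of its underside, z up; its yaw does not matter. Bright silver aluminium, flat crown with two small grey discs: correct, stays in its kit compartment.
- kit: Yellow kit tray, fixed, 220 mm (its x) by 80 mm (its y), rim and two cross walls 14 mm high, 4 mm thick, inner floor 4 mm above its origin. Three compartments in a row along its x, centres at x = -71, 0, +71 mm, each about 67 by 72 mm inside. Origin at the centre of the underside, z up. Only 23 mm is free between neighbouring pistons: grip along the tray's y.
- stock: Blue stock tray, fixed, 150 mm (its x) by 270 mm (its y), rim 22 mm, inner floor 4 mm above its origin (centre of the underside); x points away from the robot. White circles at x -28, y +37 and -37 mm mark the spots of filter and tin (grip them along the tray's x); the spare stands near x +25, y 0. A bearing and a black pot (35 mm high) lie near y +100 and -100 mm.
- mat: Green side mat, fixed, flat, 220 mm (its x) by 130 mm (its y), 4 mm thick, empty at the start; origin at the centre of the underside, z up. Room for filter and tin side by side along its x.
- reject: Red reject tray, fixed, 120 by 120 mm outside, rim 16 mm high, walls 4 mm, inner floor 4 mm above its origin; empty at the start; origin at the centre of the underside, z up.

How it is judged:
By the outcome, as a careful person would: the job done as asked, in the order asked, and still so for the second after the job is handed in, with the robot touching nothing.
It also fails if it takes over 141 s, if anything falls off the work surface, if the arm or the gripper's body presses on something with over 40 N, if the wrist force passes 120 N, or if a joint passes its speed limit or range.

## Working session

There is one attempt and no reset: what is moved stays moved. The work goes in short steps, Python scripts to look and compute and a shell command to move; the robot and the scene stay as the last step left them, time stands still between calls to the robot, and variables do not carry over. Pictures are saved under pics/ and viewed, at most 14 in all, crops included, and the job is handed in when it is done.

```bash
ls; mkdir -p pics
cat > h.py <<'E'
import numpy as np, cv2
from plant import *
def world(cam,u,v,d):
    P=camera_params(cam); p=np.array([(u-P['cx'])/P['fx']*d,(v-P['cy'])/P['fy']*d,d,1]); return (P['T']@p)[:3]
def cloud(cam,depth):
    P=camera_params(cam); v,u=np.mgrid[:480,:640]
    p=np.stack([(u-P['cx'])/P['fx']*depth,(v-P['cy'])/P['fy']*depth,depth,np.ones_like(depth)],-1)
    return (p@P['T'].T)[...,:3]
def ray_at_z(cam,u,v,z):
    P=camera_params(cam); o=P['T'][:3,3]; d=world(cam,u,v,1.)-o
    return o+d*(z-o[2])/d[2]
def shot(cam,name):
    im,d=camera(cam); cv2.imwrite(f'pics/{name}.png',im); return im,d
E
python3 - <<'E'
from h import *
np.set_printoptions(precision=4,suppress=True)
for c in('scene','top'):
    im,d=shot(c,c+'0'); C=cloud(c,d); print(c,camera_params(c)['T'][:3,3])
    for l in('filter','tin','spare','wrong','kit','stock','mat','reject'):
        for m in masks_of(l,c)[:4]:
            if m['confidence']<.3: continue
            k=m['pixels']&(d>0); q=C[k]
            if len(q)<20: continue
            zt=np.percentile(q[:,2],97); t=q[q[:,2]>zt-.006]
            print(l,round(m['confidence'],2),np.array(m['bbox']).round(),'top z %.4f'%np.median(t[:,2]),'mid',(t[:,:2].min(0)+t[:,:2].max(0))/2,'mean',t[:,:2].mean(0),'ext',np.ptp(t[:,:2],axis=0))
        for p in place_of(l,c)[:3]: print('   place',l,round(p['confidence'],2),p['xy'],ray_at_z(c,*p['xy'],.004))
print(get_state())
E
```

```text
pics
scene [ 1.075  -0.2026  0.8678]
filter 0.86 [311. 234. 346. 291.] top z 0.1041 mid [ 0.603  -0.0035] mean [ 0.604  -0.0035] ext [0.0582 0.0581]
   place filter 0.65 [331.2, 276.3] [0.6    0.0041 0.004 ]
tin 0.71 [351. 218. 382. 275.] top z 0.1139 mid [0.5985 0.071 ] mean [0.5993 0.071 ] ext [0.0535 0.0528]
tin 0.43 [348. 270. 372. 306.] top z 0.0485 mid [0.6516 0.0363] mean [0.6526 0.0359] ext [0.0479 0.0475]
   place tin 0.63 [364.1, 260.4] [0.5914 0.0777 0.004 ]
spare 0.86 [347. 272. 371. 307.] top z 0.0485 mid [0.6516 0.0363] mean [0.6526 0.0359] ext [0.0479 0.0475]
spare 0.35 [312. 234. 348. 293.] top z 0.1041 mid [ 0.6022 -0.0026] mean [ 0.6031 -0.0031] ext [0.0599 0.06  ]
   place spare 0.82 [359.0, 293.9] [0.6555 0.0373 0.004 ]
wrong 0.96 [458. 187. 485. 220.] top z 0.0491 mid [0.5682 0.3331] mean [0.5695 0.3333] ext [0.0473 0.0494]
   place wrong 0.9 [470.3, 211.6] [0.5671 0.3337 0.004 ]
kit 0.94 [415. 154. 496. 234.] top z 0.0132 mid [0.4973 0.3362] mean [0.5198 0.3199] ext [0.2249 0.093 ]
   place kit 0.74 [456.5, 188.5] [0.501  0.3396 0.004 ]
   place kit 0.29 [162.7,
[... 2175 characters left out ...]
.42   0.0564] ext [0.1301 0.1301]
   place reject 0.73 [294.3, 201.6] [0.6283 0.031  0.004 ]
   place reject 0.62 [280.5, 294.5] [0.4266 0.0623 0.004 ]
   place reject 0.38 [148.6, 262.8] [0.4976 0.3465 0.004 ]
{'time': 1.7, 'joints': array([-1.4913,  0.3806,  1.2974, -0.    ,  1.4636, -0.2153]), 'qd': array([-0.0006,  0.0003, -0.0012, -0.0014,  0.0006, -0.0012]), 'joint_efforts': array([ -0.0019, -44.8335, -23.1466,  -0.0003,   0.0005,   0.    ]), 'tool_pos': array([ 0.1598, -0.5262,  0.2313]), 'ee_rot': array([-0.    ,  0.9892,  0.1469, -0.    ]), 'force': array([-0.1818,  0.6647, -0.8963]), 'wrist_torque': array([ 0.0172,  0.0068, -0.0203]), 'grip_force': 0.0, 'width': 0.0851800659199701}
```

Run:
```python
from h import *
np.set_printoptions(precision=4,suppress=True)
im,d=camera('top'); print(grip_depth if not callable(grip_depth) else grip_depth())
C=cloud('top',d)
for l,z0,z1 in(('kit',.008,.018),('stock',.014,.026),('mat',.002,.007),('reject',.009,.02)):
    m=masks_of(l,'top')[0]; q=C[m['pixels']&(d>0)]; q=q[(q[:,2]>z0)&(q[:,2]<z1)]
    print(l,cv2.minAreaRect((q[:,:2]*1000).astype(np.float32)))
a=cv2.imread('pics/scene0.png')[140:380,100:520]; b=im[140:340,110:510]
cv2.imwrite('pics/a.png',np.vstack([cv2.resize(a,(560,320)),cv2.resize(b,(560,280))]))
```

```text
0.0187
kit ((498.28759765625, 337.4887390136719), (82.41563415527344, 220.74839782714844), 86.65594482421875)
stock ((629.0902709960938, 35.760406494140625), (151.4458465576172, 270.4943542480469), 3.318899393081665)
mat ((527.708984375, -304.14996337890625), (129.52313232421875, 219.84201049804688), 88.12077331542969)
reject ((424.3656921386719, 57.043701171875), (119.89188385009766, 118.98553466796875), 82.96173095703125)
```

View pics/a.png

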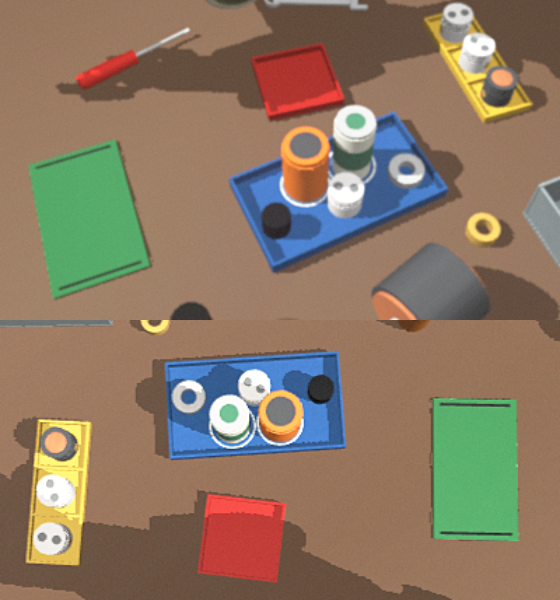

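```bash
cat >> h.py <<'E'
from scipy.spatial.transform import Rotation as Ro
def to(x,y,z,th):
    s=get_state(); q=s['ee_rot']; R=Ro.from_quat([*q[1:],q[0]]); t=s['tool_pos']
    c,k=np.cos(th),np.sin(th); G=Ro.from_matrix([[c,k,0],[k,-c,0],[0,0,-1]])
    rv=(R.inv()*G).as_rotvec()
    np.set_printoptions(precision=4,suppress=True)
    print('turn',rv,'shift before turn',R.inv().apply(np.array([x,y,z])-t),'after',G.inv().apply(np.array([x,y,z])-t),'t',s['time'],t,s['force'])
E
echo '{"segments": [[0,0,0,0,0,-0.1213],[0,0,0,0,0,-0.1213],[0,0,0,0,0,-0.1213],[0,0,0,0,0,-0.1213],[0,0,0,0,0,-0.1213],[0,0,0,0,0,-0.1213],[0,0,0,0,0,-0.1213],[0,0,0,0,0,-0.1213],[0,0,0,0,0,-0.1213],[0,0,0,0,0,-0.1213],[0,0,0,0,0,-0.1213],[0,0,0,0,0,0]]}' > rows.txt && python3 -m pendant rows.txt 0.085 40
python3 -c "from h import *;to(.603,-.003,.231,1.629)"
```

```text
time: 2.95
tool_pos: [0.1598, -0.5263, 0.2313]
ee_rot: [0.0, 0.685, 0.729, -0.0]
force: [-0.2, -0.0, -0.7]
width: 0.085
grip_force: 0.0
turn [0.     0.     0.0044] shift before turn [0.4945 0.4751 0.0003] after [0.4966 0.4729 0.0003] t 2.95 [ 0.1598 -0.5263  0.2313] [-0.2429 -0.0324 -0.6681]
```

```bash
echo '{"segments": [[0.0275,0.0264,0,0,0,0],[0.0275,0.0264,0,0,0,0],[0.0275,0.0264,0,0,0,0],[0.0275,0.0264,0,0,0,0],[0.0275,0.0264,0,0,0,0],[0.0275,0.0264,0,0,0,0],[0.0275,0.0264,0,0,0,0],[0.0275,0.0264,0,0,0,0],[0.0275,0.0264,0,0,0,0],[0.0275,0.0264,0,0,0,0],[0.0275,0.0264,0,0,0,0],[0.0275,0.0264,0,0,0,0],[0.0275,0.0264,0,0,0,0],[0.0275,0.0264,0,0,0,0],[0.0275,0.0264,0,0,0,0],[0.0275,0.0264,0,0,0,0],[0.0275,0.0264,0,0,0,0],[0.0275,0.0264,0,0,0,0],[0,0,0,0,0,0],[0,0,0,0,0,0]]}' > rows.txt && python3 -m pendant rows.txt
python3 -c "from h import *;to(.603,-.003,.06,1.629)"
```

```text
time: 4.62
tool_pos: [0.6059, -0.0029, 0.2306]
ee_rot: [-0.0, 0.686, 0.727, -0.0]
force: [-0.6, 0.1, -0.0]
width: 0.0852
grip_force: 0.0
turn [-0.0007 -0.0001 -0.0005] shift before turn [ 0.0001 -0.0028  0.1706] after [ 0.0001 -0.0029  0.1706] t 4.6167 [ 0.6059 -0.0029  0.2306] [-0.6253  0.0627 -0.0166]
```

```bash
echo '{"segments": [[0,-0.0028,0.02,0,0,0],[0,0,0.03,0,0,0],[0,0,0.03,0,0,0],[0,0,0.03,0,0,0],[0,0,0.03,0,0,0],[0,0,0.02,0,0,0],[0,0,0.01,0,0,0],[0,0,0,0,0,0],[0,0,0,0,0,0]]}' > rows.txt && python3 -m pendant rows.txt
echo '{"segments": [[0,0,0,0,0,0],[0,0,0,0,0,0],[0,0,0,0,0,0],[0,0,0,0,0,0],[0,0,0,0,0,0],[0,0,0,0,0,0],[0,0,0,0,0,0],[0,0,0,0,0,0]]}' > rows.txt && python3 -m pendant rows.txt 0.05 40
```

```text
time: 5.37
tool_pos: [0.6027, -0.0052, 0.0622]
ee_rot: [0.0, 0.687, 0.727, 0.0]
force: [1.1, -0.2, 0.6]
width: 0.0847
grip_force: 0.0
time: 6.03
tool_pos: [0.603, -0.0048, 0.0631]
ee_rot: [0.001, 0.686, 0.727, 0.0]
force: [-3.7, -1.0, 5.0]
width: 0.0632
grip_force: 42.7
```

```bash
echo '{"segments": [[0,0,-0.01,0,0,0],[0,0,-0.02,0,0,0],[0,0,-0.025,0,0,0],[0,0,-0.025,0,0,0],[-0.02,-0.002,-0.01,0,0,0],[-0.03,-0.0035,0,0,0,0],[-0.035,-0.004,0,0,0,0],[-0.035,-0.004,0,0,0,0],[-0.035,-0.004,0,0,0,0],[-0.035,-0.004,0,0,0,0],[-0.035,-0.004,0,0,0,0],[-0.03,-0.003,0,0,0,0],[-0.025,-0.002,0,0,0,0],[-0.02,-0.002,0,0,0,0],[0,0,0,0,0,0],[0,0,0,0,0,0]]}' > rows.txt && python3 -m pendant rows.txt
python3 -c "from h import *;to(.588,-.306,.064,1.629)"
```

```text
time: 7.37
tool_pos: [0.5872, -0.3067, 0.1517]
ee_rot: [-0.0, 0.687, 0.727, 0.0]
force: [0.7, 0.9, -2.4]
width: 0.0634
grip_force: 45.1
turn [ 0.0001 -0.0002 -0.0016] shift before turn [0.0007 0.0008 0.0877] after [0.0007 0.0008 0.0877] t 7.3667 [ 0.5872 -0.3067  0.1517] [ 0.7463  0.9433 -2.3685]
```

```bash
echo '{"segments": [[0,0,0.02,0,0,0],[0,0,0.025,0,0,0],[0,0,0.02,0,0,0],[0,0,0.012,0,0,0],[0,0,0.006,0,0,0],[0,0,0.002,0,0,0],[0,0,0.001,0,0,0],[0,0,0.001,0,0,0],[0,0,0,0,0,0],[0,0,0,0,0,0]]}' > rows.txt && python3 -m pendant rows.txt
```

```text
time: 8.2
tool_pos: [0.5878, -0.3061, 0.0652]
ee_rot: [0.001, 0.686, 0.727, 0.0]
force: [-0.7, -0.2, -2.1]
width: 0.0635
grip_force: 45.2
```

```bash
echo '{"segments": [[0,0,0.001,0,0,0],[0,0,0.001,0,0,0],[0,0,0,0,0,0],[0,0,0,0,0,0]]}' > rows.txt && python3 -m pendant rows.txt
```

```text
time: 8.53
tool_pos: [0.5878, -0.3062, 0.0632]
ee_rot: [0.001, 0.686, 0.727, 0.0]
force: [-1.4, 0.3, 3.9]
width: 0.0639
grip_force: 45.4
```

```bash
echo '{"segments": [[0,0,0,0,0,0],[0,0,0,0,0,0],[0,0,0,0,0,0],[0,0,0,0,0,0],[0,0,-0.015,0,0,0],[0,0,-0.025,0,0,0],[0,0,-0.03,0,0,0],[0,0,-0.02,0,0,0]]}' > rows.txt && python3 -m pendant rows.txt 0.085
echo '{"segments": [[0.02,0.002,0,0,0,0],[0.03,0.003,0,0,0,0],[0.035,0.003,0,0,0,0],[0.035,0.003,0,0,0,0],[0.035,0.003,0,0,0,0],[0.035,0.003,0,0,0,0],[0.035,0.003,0,0,0,0],[0.035,0.003,0,0,0,0],[0.035,0.003,0,0,0,0],[0.03,0.003,0,0,0,0],[0.03,0.002,0,0,0,0],[0.02,0.0016,0,0,0,0],[0,0,0,0,0,0],[0,0,0,0,0,0]]}' > rows.txt && python3 -m pendant rows.txt
python3 -c "from h import *;to(.5985,.071,.066,1.629)"
```

```text
time: 9.2
tool_pos: [0.588, -0.3062, 0.1548]
ee_rot: [0.001, 0.686, 0.727, 0.0]
force: [-1.0, 0.6, 0.5]
width: 0.0846
grip_force: 0.0
time: 10.37
tool_pos: [0.5982, 0.071, 0.1523]
ee_rot: [0.0, 0.686, 0.728, -0.0]
force: [-0.3, -1.1, -0.6]
width: 0.0848
grip_force: 0.0
turn [0.     0.0002 0.0019] shift before turn [-0.      0.0003  0.0863] after [-0.0001  0.0003  0.0863] t 10.3667 [0.5982 0.071  0.1523] [-0.3255 -1.0998 -0.6465]
```

```bash
echo '{"segments": [[0,0,0.02,0,0,0],[0,0,0.025,0,0,0],[0,0,0.025,0,0,0],[0,0,0.016,0,0,0],[0,0,0,0,0,0],[0,0,0,0,0,0]]}' > rows.txt && python3 -m pendant rows.txt
echo '{"segments": [[0,0,0,0,0,0],[0,0,0,0,0,0],[0,0,0,0,0,0],[0,0,0,0,0,0],[0,0,0,0,0,0],[0,0,0,0,0,0],[0,0,0,0,0,0],[0,0,0,0,0,0]]}' > rows.txt && python3 -m pendant rows.txt 0.045 40
python3 -c "from h import *;to(.4675,-.304,.15,1.629)"
```

```text
time: 10.87
tool_pos: [0.5983, 0.0692, 0.0662]
ee_rot: [-0.0, 0.687, 0.727, -0.0]
force: [0.4, 1.2, 0.4]
width: 0.0852
grip_force: 0.0
time: 11.53
tool_pos: [0.5986, 0.0701, 0.0678]
ee_rot: [0.001, 0.686, 0.727, 0.0]
force: [-2.3, -0.1, 6.2]
width: 0.0553
grip_force: 41.2
turn [0.0019 0.0007 0.0003] shift before turn [-0.3659 -0.1526 -0.0822] after [-0.3659 -0.1527 -0.0822] t 11.5333 [0.5986 0.0701 0.0678] [-2.2561 -0.1454  6.1536]
```

```bash
echo '{"segments": [[0,0,-0.01,0,0,0],[0,0,-0.02,0,0,0],[0,0,-0.025,0,0,0],[0,0,-0.02,0,0,0],[-0.02,-0.008,-0.01,0,0,0],[-0.03,-0.0125,0,0,0,0],[-0.035,-0.0146,0,0,0,0],[-0.035,-0.0146,0,0,0,0],[-0.035,-0.0146,0,0,0,0],[-0.035,-0.0146,0,0,0,0],[-0.035,-0.0146,0,0,0,0],[-0.035,-0.0146,0,0,0,0],[-0.035,-0.0146,0,0,0,0],[-0.03,-0.0125,0,0,0,0],[-0.025,-0.0105,0,0,0,0],[-0.016,-0.007,0,0,0,0],[0,0,0,0,0,0],[0,0,0,0,0,0]]}' > rows.txt && python3 -m pendant rows.txt
python3 -c "from h import *;to(.4675,-.304,.068,1.629)"
```

```text
time: 13.03
tool_pos: [0.4668, -0.3044, 0.1516]
ee_rot: [-0.0, 0.687, 0.727, 0.0]
force: [-0.1, 0.4, -4.4]
width: 0.0554
grip_force: 43.6
turn [ 0.     -0.0004 -0.0016] shift before turn [0.0004 0.0007 0.0836] after [0.0004 0.0008 0.0836] t 13.0333 [ 0.4668 -0.3044  0.1516] [-0.1375  0.3961 -4.394 ]
```

```bash
echo '{"segments": [[0,0,0.02,0,0,0],[0,0,0.025,0,0,0],[0,0,0.02,0,0,0],[0,0,0.01,0,0,0],[0,0,0.005,0,0,0],[0,0,0.002,0,0,0],[0,0,0.001,0,0,0],[0,0,0.001,0,0,0],[0,0,0,0,0,0],[0,0,0,0,0,0]]}' > rows.txt && python3 -m pendant rows.txt
```

```text
time: 13.87
tool_pos: [0.4674, -0.3041, 0.068]
ee_rot: [0.001, 0.686, 0.727, -0.0]
force: [-0.8, -0.4, -4.3]
width: 0.0555
grip_force: 43.6
```

```bash
echo '{"segments": [[0,0,0.001,0,0,0],[0,0,0.001,0,0,0],[0,0,0,0,0,0],[0,0,0,0,0,0]]}' > rows.txt && python3 -m pendant rows.txt
```

```text
time: 14.2
tool_pos: [0.4674, -0.3046, 0.0678]
ee_rot: [0.001, 0.686, 0.727, -0.0]
force: [-6.1, 2.1, 15.2]
width: 0.0552
grip_force: 45.1
```

```bash
echo '{"segments": [[0,0,0,0,0,0],[0,0,0,0,0,0],[0,0,0,0,0,0],[0,0,0,0,0,0],[0,0,-0.015,0,0,0],[0,0,-0.025,0,0,0],[0,0,-0.03,0,0,0],[0,0,-0.025,0,0,0]]}' > rows.txt && python3 -m pendant rows.txt 0.085
echo '{"segments": [[0.02,0.0044,0,0,0,0],[0.036,0.0079,0,0,0,0],[0.036,0.0079,0,0,0,0],[0.036,0.0079,0,0,0,0],[0.036,0.0079,0,0,0,0],[0.036,0.0079,0,0,0,0],[0.036,0.0079,0,0,0,0],[0.036,0.0079,0,0,0,0],[0.036,0.0079,0,0,0,0],[0.036,0.0079,0,0,0,0],[0.036,0.0079,0,0,0,0],[0.036,0.0079,0,0,0,0],[0.036,0.0079,0,0,0,0],[0.036,0.0079,0,0,0,0],[0.036,0.0079,0,0,0,0],[0.036,0.0079,0,0,0,0],[0.036,0.0079,0,0,0,0],[0.036,0.0079,0,0,0,0],[0,0,0,0,0,0]]}' > rows.txt && python3 -m pendant rows.txt 0.07
echo '{"segments": [[0,0,0,0,0,-0.1212],[0,0,0,0,0,-0.1212],[0,0,0,0,0,-0.1212],[0,0,0,0,0,-0.1212],[0,0,0,0,0,-0.1212],[0,0,0,0,0,-0.1212],[0,0,0,0,0,-0.1212],[0,0,0,0,0,-0.1212],[0,0,0,0,0,-0.1212],[0,0,0,0,0,-0.1212],[0,0,0,0,0,-0.1212],[0,0,0,0,0,-0.1212],[0,0,0,0,0,0]]}' > rows.txt && python3 -m pendant rows.txt
python3 - <<'E'
from h import *
im,d=shot('top','b')
cv2.imwrite('pics/b.png',cv2.resize(im[140:340,110:510],(800,400)))
C=cloud('top',d)
for l in('filter','tin','spare','wrong'):
    m=masks_of(l,'top')
    if m: 
        q=C[m[0]['pixels']&(d>0)]; z=np.percentile(q[:,2],97); t=q[q[:,2]>z-.006]; print(l,m[0]['confidence'],np.median(t[:,2]),(t[:,:2].min(0)+t[:,:2].max(0))/2,np.ptp(t[:,:2],axis=0))
to(.5692,.3333,.02,3.083)
E
```

```text
time: 14.87
tool_pos: [0.4672, -0.304, 0.1619]
ee_rot: [0.0, 0.686, 0.727, 0.0]
force: [0.4, -0.5, -0.2]
width: 0.0852
grip_force: 0.0
time: 16.45
tool_pos: [0.5684, 0.3407, 0.1595]
ee_rot: [-0.001, 0.684, 0.729, 0.001]
force: [0.4, 0.3, -0.0]
width: 0.0699
grip_force: 0.0
time: 17.53
tool_pos: [0.5688, 0.3348, 0.1601]
ee_rot: [-0.0, 0.027, 1.0, -0.0]
force: [-0.0, -0.1, 0.6]
width: 0.0701
grip_force: 0.0
filter 0.94 0.10401577273015095 [ 0.58830406 -0.30258879] [0.05995591 0.05721265]
tin 0.82 0.11380589752084513 [ 0.46840237 -0.30275542] [0.05124162 0.05191694]
spare 0.9 0.0491063138708876 [0.65252884 0.03605488] [0.04619565 0.04450931]
wrong 0.77 0.049708060027187306 [0.56284484 0.32823572] [0.03454194 0.03572466]
turn [-0.     -0.0001 -0.002 ] shift before turn [-0.0005 -0.0016  0.1403] after [-0.0005 -0.0016  0.1403] t 17.7833 [0.5688 0.335  0.1603] [-0.4288  0.9981 -0.7484]
```

View pics/b.png

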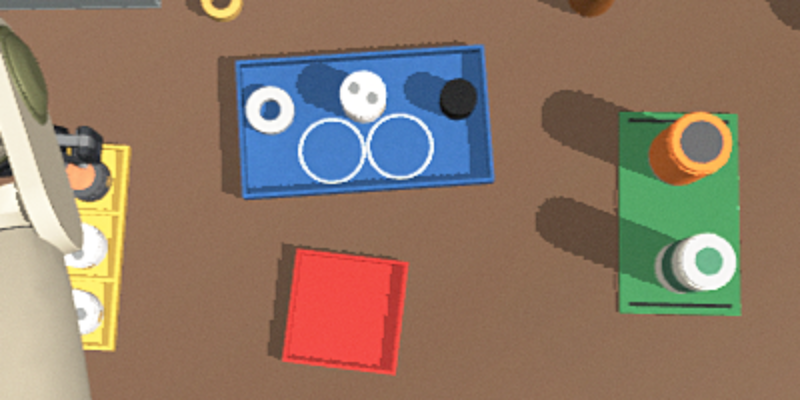

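```bash
echo '{"segments": [[0,-0.0016,0.02,0,0,0],[0,0,0.03,0,0,0],[0,0,0.03,0,0,0],[0,0,0.025,0,0,0],[0,0,0.02,0,0,0],[0,0,0.01,0,0,0],[0,0,0.005,0,0,0],[0,0,0,0,0,0],[0,0,0,0,0,0]]}' > rows.txt && python3 -m pendant rows.txt
echo '{"segments": [[0,0,0,0,0,0],[0,0,0,0,0,0],[0,0,0,0,0,0],[0,0,0,0,0,0],[0,0,0,0,0,0],[0,0,0,0,0,0],[0,0,0,0,0,0],[0,0,0,0,0,0]]}' > rows.txt && python3 -m pendant rows.txt 0.035 40
python3 -c "from h import *;to(.4245,.057,.1,3.083)"
```

```text
time: 18.53
tool_pos: [0.5693, 0.3337, 0.0215]
ee_rot: [0.001, 0.029, 1.0, 0.0]
force: [1.1, 0.1, 0.3]
width: 0.0703
grip_force: 0.0
time: 19.2
tool_pos: [0.5693, 0.3337, 0.0219]
ee_rot: [0.001, 0.029, 1.0, 0.0]
force: [-0.5, -0.4, 5.8]
width: 0.0468
grip_force: 41.4
turn [0.001  0.0023 0.0004] shift before turn [ 0.1283 -0.2845 -0.0787] after [ 0.1284 -0.2847 -0.0781] t 19.2 [0.5693 0.3337 0.0219] [-0.4538 -0.4026  5.8074]
```

```bash
echo '{"segments": [[0,0,-0.008,0,0,0],[0,0,-0.02,0,0,0],[0,0,-0.025,0,0,0],[0,0,-0.025,0,0,0],[0.006,-0.0133,0,0,0,0],[0.0135,-0.03,0,0,0,0],[0.016,-0.0355,0,0,0,0],[0.016,-0.0355,0,0,0,0],[0.016,-0.0355,0,0,0,0],[0.016,-0.0355,0,0,0,0],[0.016,-0.0355,0,0,0,0],[0.0135,-0.03,0,0,0,0],[0.0105,-0.0233,0,0,0,0],[0.0048,-0.0106,0,0,0,0],[0,0,0,0,0,0],[0,0,0,0,0,0]]}' > rows.txt && python3 -m pendant rows.txt
python3 -c "from h import *;to(.4245,.057,.0225,3.083)"
```

```text
time: 20.53
tool_pos: [0.4244, 0.0565, 0.0989]
ee_rot: [0.0, 0.03, 1.0, 0.0]
force: [-0.1, -0.1, -1.0]
width: 0.0466
grip_force: 41.6
turn [ 0.0001  0.001  -0.001 ] shift before turn [-0.      0.0005  0.0764] after [-0.0001  0.0005  0.0764] t 20.5333 [0.4244 0.0565 0.0989] [-0.056  -0.087  -0.9862]
```

```bash
echo '{"segments": [[0,0,0.02,0,0,0],[0,0,0.025,0,0,0],[0,0,0.015,0,0,0],[0,0,0.008,0,0,0],[0,0,0.004,0,0,0],[0,0,0.002,0,0,0],[0,0,0.001,0,0,0],[0,0,0.001,0,0,0],[0,0,0,0,0,0],[0,0,0,0,0,0]]}' > rows.txt && python3 -m pendant rows.txt
```

```text
time: 21.37
tool_pos: [0.4244, 0.0567, 0.0228]
ee_rot: [0.0, 0.029, 1.0, -0.0]
force: [0.3, -0.7, -1.4]
width: 0.0467
grip_force: 41.6
```

```bash
echo '{"segments": [[0,0,0.001,0,0,0],[0,0,0.0007,0,0,0],[0,0,0,0,0,0],[0,0,0,0,0,0]]}' > rows.txt && python3 -m pendant rows.txt
```

```text
time: 21.7
tool_pos: [0.4244, 0.0566, 0.0218]
ee_rot: [0.001, 0.029, 1.0, -0.0]
force: [-3.4, -0.8, 16.3]
width: 0.0464
grip_force: 43.5
```

```bash
echo '{"segments": [[0,0,0,0,0,0],[0,0,0,0,0,0],[0,0,0,0,0,0],[0,0,0,0,0,0],[0,0,-0.015,0,0,0],[0,0,-0.025,0,0,0],[0,0,-0.03,0,0,0],[0,0,-0.01,0,0,0],[-0.02,-0.0007,0,0,0,0],[-0.035,-0.0012,0,0,0,0],[-0.035,-0.0012,0,0,0,0],[-0.035,-0.0012,0,0,0,0],[-0.035,-0.0012,0,0,0,0],[-0.035,-0.0012,0,0,0,0],[-0.022,-0.0006,0,0,0,0],[-0.012,-0.0003,0,0,0,0],[0,0,0,0,0,0],[0,0,0,0,0,0]]}' > rows.txt && python3 -m pendant rows.txt 0.07
python3 -c "from h import *;to(.6525,.0357,.020,3.083)"
```

```text
time: 23.2
tool_pos: [0.6519, 0.0358, 0.0998]
ee_rot: [-0.001, 0.029, 1.0, 0.0]
force: [-0.2, 0.5, -0.4]
width: 0.07
grip_force: 0.0
turn [ 0.0001 -0.0014  0.0005] shift before turn [-0.0007 -0.0001  0.0798] after [-0.0006 -0.0001  0.0798] t 23.2 [0.6519 0.0358 0.0998] [-0.2069  0.4967 -0.4385]
```

```bash
echo '{"segments": [[0,0,0.02,0,0,0],[0,0,0.025,0,0,0],[0,0,0.02,0,0,0],[0,0,0.01,0,0,0],[0,0,0.0045,0,0,0],[0,0,0,0,0,0],[0,0,0,0,0,0]]}' > rows.txt && python3 -m pendant rows.txt
echo '{"segments": [[0,0,0,0,0,0],[0,0,0,0,0,0],[0,0,0,0,0,0],[0,0,0,0,0,0],[0,0,0,0,0,0],[0,0,0,0,0,0],[0,0,0,0,0,0],[0,0,0,0,0,0]]}' > rows.txt && python3 -m pendant rows.txt 0.035 40
python3 -c "from h import *;to(.569,.3333,.1,3.083)"
```

```text
time: 23.78
tool_pos: [0.6526, 0.0358, 0.0223]
ee_rot: [0.001, 0.029, 1.0, -0.0]
force: [1.0, 0.1, 0.2]
width: 0.0703
grip_force: 0.0
time: 24.45
tool_pos: [0.6529, 0.0357, 0.0226]
ee_rot: [0.001, 0.029, 1.0, -0.0]
force: [-0.8, -0.1, 5.6]
width: 0.0466
grip_force: 41.2
turn [-0.0001  0.0023  0.0005] shift before turn [ 0.1008  0.2922 -0.0776] after [ 0.1011  0.2921 -0.0774] t 24.45 [0.6529 0.0357 0.0226] [-0.8241 -0.0687  5.5512]
```

```bash
echo '{"segments": [[0,0,-0.008,0,0,0],[0,0,-0.02,0,0,0],[0,0,-0.025,0,0,0],[0,0,-0.025,0,0,0],[0.0052,0.015,0,0,0,0],[0.0104,0.03,0,0,0,0],[0.0121,0.035,0,0,0,0],[0.0121,0.035,0,0,0,0],[0.0121,0.035,0,0,0,0],[0.0121,0.035,0,0,0,0],[0.0121,0.035,0,0,0,0],[0.0104,0.03,0,0,0,0],[0.0086,0.025,0,0,0,0],[0.0052,0.015,0,0,0,0],[0.0025,0.0071,0,0,0,0],[0,0,0,0,0,0],[0,0,0,0,0,0]]}' > rows.txt && python3 -m pendant rows.txt
python3 -c "from h import *;to(.569,.3333,.0225,3.083)"
```

```text
time: 25.87
tool_pos: [0.5672, 0.3375, 0.0989]
ee_rot: [-0.0, 0.029, 1.0, -0.0]
force: [-0.1, -1.0, -0.9]
width: 0.0467
grip_force: 41.5
turn [-0.0006 -0.0001  0.0001] shift before turn [-0.0021 -0.004   0.0764] after [-0.0021 -0.0041  0.0764] t 25.8667 [0.5672 0.3375 0.0989] [-0.0906 -0.9545 -0.8803]
```

```bash
echo '{"segments": [[-0.0021,-0.0041,0.01,0,0,0],[0,0,0.025,0,0,0],[0,0,0.02,0,0,0],[0,0,0.01,0,0,0],[0,0,0.006,0,0,0],[0,0,0.003,0,0,0],[0,0,0.001,0,0,0],[0,0,0.001,0,0,0],[0,0,0,0,0,0],[0,0,0,0,0,0]]}' > rows.txt && python3 -m pendant rows.txt
```

```text
time: 26.7
tool_pos: [0.5691, 0.3343, 0.0239]
ee_rot: [0.001, 0.029, 1.0, 0.0]
force: [0.6, -0.3, -1.7]
width: 0.0469
grip_force: 41.5
```

```bash
echo '{"segments": [[0,0,0.001,0,0,0],[0,0,0.001,0,0,0],[0,0,0,0,0,0],[0,0,0,0,0,0]]}' > rows.txt && python3 -m pendant rows.txt
```

```text
time: 27.03
tool_pos: [0.569, 0.3343, 0.0226]
ee_rot: [0.001, 0.029, 1.0, 0.0]
force: [-1.9, -0.2, 6.4]
width: 0.0465
grip_force: 42.4
```

```bash
echo '{"segments": [[0,0,0,0,0,0],[0,0,0,0,0,0],[0,0,0,0,0,0],[0,0,0,0,0,0],[0,0,-0.015,0,0,0],[0,0,-0.03,0,0,0],[0,0,-0.035,0,0,0],[0,0,-0.035,0,0,0],[0,0,-0.023,0,0,0]]}' > rows.txt && python3 -m pendant rows.txt 0.07
echo '{"segments": [[0,0,0,0,0,0.1212],[0,0,0,0,0,0.1212],[0,0,0,0,0,0.1212],[0,0,0,0,0,0.1212],[0,0,0,0,0,0.1212],[0,0,0,0,0,0.1212],[0,0,0,0,0,0.1212],[0,0,0,0,0,0.1212],[0,0,0,0,0,0.1212],[0,0,0,0,0,0.1212],[0,0,0,0,0,0.1212],[0,0,0,0,0,0.1212]]}' > rows.txt && python3 -m pendant rows.txt 0.085
echo '{"segments": [[-0.02,-0.0044,0,0,0,0],[-0.036,-0.0079,0,0,0,0],[-0.036,-0.0079,0,0,0,0],[-0.036,-0.0079,0,0,0,0],[-0.036,-0.0079,0,0,0,0],[-0.036,-0.0079,0,0,0,0],[-0.036,-0.0079,0,0,0,0],[-0.036,-0.0079,0,0,0,0],[-0.036,-0.0079,0,0,0,0],[-0.036,-0.0079,0,0,0,0],[-0.036,-0.0079,0,0,0,0],[-0.036,-0.0079,0,0,0,0],[-0.036,-0.0079,0,0,0,0],[-0.036,-0.0079,0,0,0,0],[-0.036,-0.0079,0,0,0,0],[-0.036,-0.0079,0,0,0,0],[-0.036,-0.0079,0,0,0,0],[-0.036,-0.0079,0,0,0,0],[0,0,0,0,0,0],[0,0,0,0,0,0]]}' > rows.txt && python3 -m pendant rows.txt
python3 - <<'E'
from h import *
im,d=shot('top','c')
cv2.imwrite('pics/c.png',cv2.resize(im[140:340,110:510],(800,400)))
C=cloud('top',d)
for l in('spare','wrong'):
    for m in masks_of(l,'top')[:4]:
        q=C[m['pixels']&(d>0)]; z=np.percentile(q[:,2],97); t=q[q[:,2]>z-.006]; print(l,m['confidence'],np.median(t[:,2]),(t[:,:2].min(0)+t[:,:2].max(0))/2,np.ptp(t[:,:2],axis=0))
to(.4674,-.3046,.066,1.629)
E
```

```text
time: 27.78
tool_pos: [0.5694, 0.3344, 0.1628]
ee_rot: [0.002, 0.029, 1.0, 0.001]
force: [0.9, 0.5, 0.1]
width: 0.0702
grip_force: 0.0
time: 28.78
tool_pos: [0.5687, 0.3341, 0.159]
ee_rot: [-0.0, 0.688, 0.725, -0.0]
force: [0.8, 0.3, 0.1]
width: 0.085
grip_force: 0.0
time: 30.45
tool_pos: [0.4666, -0.3064, 0.1587]
ee_rot: [-0.0, 0.687, 0.726, 0.0]
force: [0.1, 0.6, -0.9]
width: 0.0849
grip_force: 0.0
spare 0.8 0.048781094806233494 [0.56932406 0.33504278] [0.04721273 0.04689184]
wrong 0.64 0.04909071049825342 [0.42460597 0.05852101] [0.04535793 0.04344753]
turn [-0.0002 -0.0005  0.0011] shift before turn [-0.0009  0.0001  0.0931] after [-0.0008  0.0001  0.0931] t 30.6 [ 0.4672 -0.3038  0.1591] [-0.5704 -0.3613 -0.1603]
```

View pics/c.png

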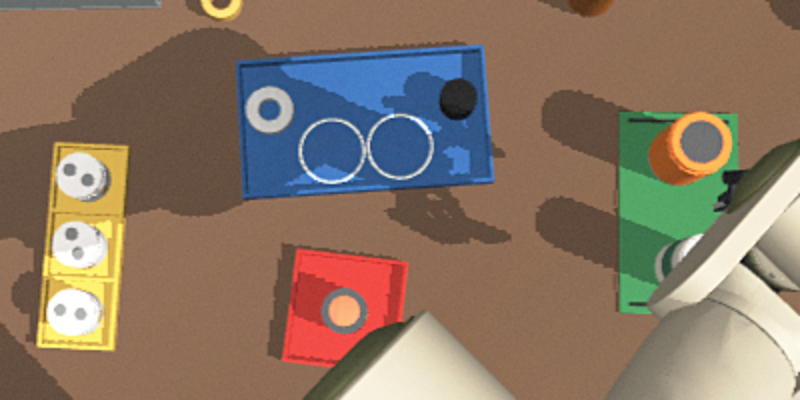

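```bash
echo '{"segments": [[0,0,0.02,0,0,0],[0,0,0.03,0,0,0],[0,0,0.025,0,0,0],[0,0,0.0175,0,0,0],[0,0,0,0,0,0],[0,0,0,0,0,0]]}' > rows.txt && python3 -m pendant rows.txt
echo '{"segments": [[0,0,0,0,0,0],[0,0,0,0,0,0],[0,0,0,0,0,0],[0,0,0,0,0,0],[0,0,0,0,0,0],[0,0,0,0,0,0],[0,0,0,0,0,0],[0,0,0,0,0,0]]}' > rows.txt && python3 -m pendant rows.txt 0.045 40
python3 -c "from h import *;to(.5986,.0703,.15,1.629)"
```

```text
time: 31.1
tool_pos: [0.4674, -0.3038, 0.0667]
ee_rot: [-0.001, 0.686, 0.728, 0.0]
force: [0.7, -0.7, 0.4]
width: 0.0851
grip_force: 0.0
time: 31.77
tool_pos: [0.4674, -0.3052, 0.0681]
ee_rot: [0.001, 0.686, 0.727, -0.0]
force: [-2.2, -0.1, 6.4]
width: 0.0555
grip_force: 41.1
turn [0.0014 0.0018 0.0002] shift before turn [ 0.3671  0.153  -0.0823] after [ 0.3672  0.1528 -0.0819] t 31.7667 [ 0.4674 -0.3052  0.0681] [-2.2054 -0.1372  6.4105]
```

```bash
echo '{"segments": [[0,0,-0.01,0,0,0],[0,0,-0.02,0,0,0],[0,0,-0.025,0,0,0],[0,0,-0.02,0,0,0],[0.02,0.0083,-0.01,0,0,0],[0.03,0.0125,0,0,0,0],[0.035,0.0146,0,0,0,0],[0.035,0.0146,0,0,0,0],[0.035,0.0146,0,0,0,0],[0.035,0.0146,0,0,0,0],[0.035,0.0146,0,0,0,0],[0.035,0.0146,0,0,0,0],[0.035,0.0146,0,0,0,0],[0.03,0.0125,0,0,0,0],[0.025,0.0104,0,0,0,0],[0.017,0.007,0,0,0,0],[0,0,0,0,0,0],[0,0,0,0,0,0],[0,0,0,0,0,0]]}' > rows.txt && python3 -m pendant rows.txt
python3 -c "from h import *;to(.5986,.0703,.068,1.629)"
```

```text
time: 33.35
tool_pos: [0.5981, 0.0699, 0.1519]
ee_rot: [-0.0, 0.686, 0.727, -0.0]
force: [-0.2, 0.3, -3.1]
width: 0.0555
grip_force: 43.7
turn [-0.0004  0.0002 -0.    ] shift before turn [0.0003 0.0006 0.0839] after [0.0003 0.0006 0.0839] t 33.35 [0.5981 0.0699 0.1519] [-0.2327  0.3234 -3.0533]
```

```bash
echo '{"segments": [[0,0,0.02,0,0,0],[0,0,0.025,0,0,0],[0,0,0.02,0,0,0],[0,0,0.01,0,0,0],[0,0,0.005,0,0,0],[0,0,0.002,0,0,0],[0,0,0.001,0,0,0],[0,0,0,0,0,0],[0,0,0,0,0,0]]}' > rows.txt && python3 -m pendant rows.txt
python3 -c "from h import *;to(.5986,.0703,.068,1.629)"
```

```text
time: 34.1
tool_pos: [0.5988, 0.0703, 0.0697]
ee_rot: [0.001, 0.686, 0.727, 0.001]
force: [0.5, -0.6, -3.7]
width: 0.0551
grip_force: 43.7
turn [0.0018 0.0002 0.    ] shift before turn [-0.     -0.0002  0.0016] after [-0.     -0.0002  0.0017] t 34.1 [0.5988 0.0703 0.0697] [ 0.5044 -0.6453 -3.6797]
```

```bash
echo '{"segments": [[0,0,0.001,0,0,0],[0,0,0.001,0,0,0],[0,0,0,0,0,0],[0,0,0,0,0,0]]}' > rows.txt && python3 -m pendant rows.txt
```

```text
time: 34.43
tool_pos: [0.5988, 0.0705, 0.0682]
ee_rot: [0.001, 0.686, 0.727, 0.001]
force: [-2.1, -0.4, 6.0]
width: 0.0554
grip_force: 44.4
```

Touching; release and go to the filter.

```bash
echo '{"segments": [[0,0,0,0,0,0],[0,0,0,0,0,0],[0,0,0,0,0,0],[0,0,0,0,0,0],[0,0,-0.015,0,0,0],[0,0,-0.025,0,0,0],[0,0,-0.03,0,0,0],[0,0,-0.02,0,0,0]]}' > rows.txt && python3 -m pendant rows.txt 0.085
echo '{"segments": [[-0.02,-0.002,0,0,0,0],[-0.03,-0.003,0,0,0,0],[-0.035,-0.003,0,0,0,0],[-0.035,-0.003,0,0,0,0],[-0.035,-0.003,0,0,0,0],[-0.035,-0.003,0,0,0,0],[-0.035,-0.003,0,0,0,0],[-0.035,-0.003,0,0,0,0],[-0.035,-0.003,0,0,0,0],[-0.03,-0.003,0,0,0,0],[-0.03,-0.002,0,0,0,0],[-0.02,-0.002,0,0,0,0],[0,0,0,0,0,0],[0,0,0,0,0,0],[0,0,0,0,0,0]]}' > rows.txt && python3 -m pendant rows.txt
python3 -c "from h import *;to(.5878,-.3062,.062,1.629)"
```

```text
time: 35.1
tool_pos: [0.5989, 0.0704, 0.1591]
ee_rot: [0.001, 0.686, 0.727, 0.001]
force: [0.6, 0.5, -0.5]
width: 0.0848
grip_force: 0.0
time: 36.35
tool_pos: [0.5873, -0.305, 0.1565]
ee_rot: [-0.0, 0.686, 0.728, 0.0]
force: [-1.0, -0.8, -0.2]
width: 0.0851
grip_force: 0.0
turn [-0.0001 -0.0005  0.0005] shift before turn [-0.0012  0.0004  0.0945] after [-0.0012  0.0004  0.0945] t 36.35 [ 0.5873 -0.305   0.1565] [-1.0377 -0.7715 -0.2407]
```

```bash
echo '{"segments": [[-0.0012,0.0004,0.02,0,0,0],[0,0,0.03,0,0,0],[0,0,0.025,0,0,0],[0,0,0.019,0,0,0],[0,0,0,0,0,0],[0,0,0,0,0,0]]}' > rows.txt && python3 -m pendant rows.txt
echo '{"segments": [[0,0,0,0,0,0],[0,0,0,0,0,0],[0,0,0,0,0,0],[0,0,0,0,0,0],[0,0,0,0,0,0],[0,0,0,0,0,0],[0,0,0,0,0,0],[0,0,0,0,0,0]]}' > rows.txt && python3 -m pendant rows.txt 0.05 40
python3 -c "from h import *;to(.603,-.0048,.15,1.629)"
```

```text
time: 36.85
tool_pos: [0.588, -0.3058, 0.0626]
ee_rot: [-0.001, 0.686, 0.728, -0.0]
force: [0.6, -0.2, 0.7]
width: 0.0852
grip_force: 0.0
time: 37.52
tool_pos: [0.5883, -0.3074, 0.0648]
ee_rot: [0.002, 0.686, 0.727, 0.0]
force: [-2.4, 0.9, 7.1]
width: 0.0632
grip_force: 43.0
turn [0.0024 0.0019 0.0001] shift before turn [ 0.3011  0.0325 -0.0857] after [ 0.3012  0.0323 -0.0852] t 37.5167 [ 0.5883 -0.3074  0.0648] [-2.3894  0.854   7.0964]
```

```bash
echo '{"segments": [[0,0,-0.01,0,0,0],[0,0,-0.02,0,0,0],[0,0,-0.025,0,0,0],[0,0,-0.025,0,0,0],[0.02,0.002,-0.01,0,0,0],[0.03,0.0033,0,0,0,0],[0.035,0.0038,0,0,0,0],[0.035,0.0038,0,0,0,0],[0.035,0.0038,0,0,0,0],[0.035,0.0038,0,0,0,0],[0.035,0.0038,0,0,0,0],[0.03,0.0033,0,0,0,0],[0.025,0.0027,0,0,0,0],[0.015,0.0016,0,0,0,0],[0.005,0.0005,0,0,0,0],[0,0,0,0,0,0],[0,0,0,0,0,0],[0,0,0,0,0,0]]}' > rows.txt && python3 -m pendant rows.txt
python3 -c "from h import *;to(.603,-.005,.0645,1.629)"
```

```text
time: 39.02
tool_pos: [0.6027, -0.0069, 0.1528]
ee_rot: [0.0, 0.687, 0.727, -0.0]
force: [0.2, 0.2, -3.2]
width: 0.0632
grip_force: 45.1
turn [ 0.0001  0.0003 -0.0012] shift before turn [0.0019 0.0004 0.0883] after [0.0019 0.0004 0.0883] t 39.0167 [ 0.6027 -0.0069  0.1528] [ 0.2115  0.1662 -3.153 ]
```

```bash
echo '{"segments": [[0.0012,0.0004,0.02,0,0,0],[0,0,0.025,0,0,0],[0,0,0.02,0,0,0],[0,0,0.012,0,0,0],[0,0,0.006,0,0,0],[0,0,0.002,0,0,0],[0,0,0.001,0,0,0],[0,0,0,0,0,0],[0,0,0,0,0,0]]}' > rows.txt && python3 -m pendant rows.txt
python3 - <<'E'
from h import *
to(.603,-.005,.0645,1.629)
im,d=shot('scene','d'); C=cloud('scene',d)
for l in('filter','tin'):
    for m in masks_of(l,'scene')[:1]:
        q=C[m['pixels']&(d>0)]; print(l,m['confidence'],'sides mean, max x',np.percentile(q,[1,50,99],axis=0).round(4).tolist())
E
```

```text
time: 39.77
tool_pos: [0.6034, -0.0047, 0.0676]
ee_rot: [0.001, 0.686, 0.727, 0.0]
force: [-0.6, 0.6, -2.3]
width: 0.0634
grip_force: 45.2
turn [ 0.0017  0.0004 -0.0001] shift before turn [-0.0003 -0.0004  0.0031] after [-0.0003 -0.0004  0.0031] t 39.7667 [ 0.6034 -0.0047  0.0676] [-0.5645  0.5883 -2.3453]
filter 0.56 sides mean, max x [[0.5807, -0.0334, 0.0063], [0.6223, -0.02, 0.0697], [0.6354, 0.0198, 0.1108]]
tin 0.92 sides mean, max x [[0.5025, 0.0447, 0.001], [0.6147, 0.0661, 0.0978], [0.6271, 0.1028, 0.117]]
```

```bash
echo '{"segments": [[0,0,0.0015,0,0,0],[0,0,0.001,0,0,0],[0,0,0.001,0,0,0],[0,0,0,0,0,0],[0,0,0,0,0,0]]}' > rows.txt && python3 -m pendant rows.txt
```

```text
time: 40.33
tool_pos: [0.6031, -0.0045, 0.0648]
ee_rot: [0.001, 0.686, 0.727, 0.0]
force: [-4.3, -0.4, 10.5]
width: 0.0634
grip_force: 46.1
```

Touching; release, rise, back away toward the mat side and look.

```bash
echo '{"segments": [[0,0,0,0,0,0],[0,0,0,0,0,0],[0,0,0,0,0,0],[0,0,0,0,0,0],[0,0,-0.015,0,0,0],[0,0,-0.025,0,0,0],[0,0,-0.035,0,0,0],[0,0,-0.035,0,0,0],[-0.02,-0.01,-0.01,0,0,0],[-0.035,-0.01,0,0,0,0],[-0.035,-0.01,0,0,0,0],[-0.035,-0.01,0,0,0,0],[-0.035,-0.01,0,0,0,0],[-0.035,-0.01,0,0,0,0],[-0.035,-0.01,0,0,0,0],[-0.035,-0.01,0,0,0,0],[-0.035,-0.01,0,0,0,0],[0,0,0,0,0,0],[0,0,0,0,0,0]]}' > rows.txt && python3 -m pendant rows.txt 0.085
python3 - <<'E'
from h import *
np.set_printoptions(precision=4,suppress=True)
for c in('top','scene'):
    im,d=shot(c,c+'e'); C=cloud(c,d); P=camera_params(c)
    cv2.imwrite(f'pics/e_{c}.png',cv2.resize(im[140:340,110:510],(800,400)))
    for l in('filter','tin','spare','wrong'):
        for m in masks_of(l,c)[:2]:
            q=C[m['pixels']&(d>0)]; z=np.percentile(q[:,2],97); t=q[q[:,2]>z-.006]; print(c,l,round(m['confidence'],2),np.median(t[:,2]),'mid',(t[:,:2].min(0)+t[:,:2].max(0))/2,'mean',t[:,:2].mean(0),np.ptp(t[:,:2],axis=0))
E
```

```text
time: 41.92
tool_pos: [0.53, -0.3107, 0.1826]
ee_rot: [-0.0, 0.687, 0.726, 0.0]
force: [0.6, 1.3, -0.2]
width: 0.0849
grip_force: 0.0
top filter 0.79 0.10427808402176941 mid [ 0.6028 -0.0008] mean [ 0.6029 -0.0011] [0.058  0.0584]
top tin 0.77 0.11408802441323451 mid [0.5979 0.0721] mean [0.5987 0.0727] [0.0525 0.0519]
top spare 0.81 0.04853826849869347 mid [0.5691 0.3355] mean [0.5689 0.3342] [0.0472 0.0475]
top wrong 0.54 0.6172384219377602 mid [0.4115 0.0396] mean [0.4116 0.0393] [0.0099 0.0085]
top wrong 0.41 0.04855508685969134 mid [0.5691 0.3344] mean [0.5689 0.3338] [0.0472 0.0453]
scene filter 0.75 0.1040476340814891 mid [ 0.6018 -0.0009] mean [ 0.603  -0.0014] [0.062  0.0602]
scene filter 0.22 0.0486976221764987 mid [0.4971 0.3373] mean [0.4974 0.3365] [0.0471 0.0473]
scene tin 0.94 0.11407325140653424 mid [0.5995 0.0716] mean [0.6003 0.0714] [0.052 0.053]
scene spare 0.79 0.04868968873314483 mid [0.5682 0.3346] mean [0.5692 0.3341] [0.0472 0.0479]
scene wrong 0.79 0.04883214416037174 mid [0.4242 0.0578] mean [0.4252 0.0575] [0.046  0.0472]
```

View pics/e_top.png

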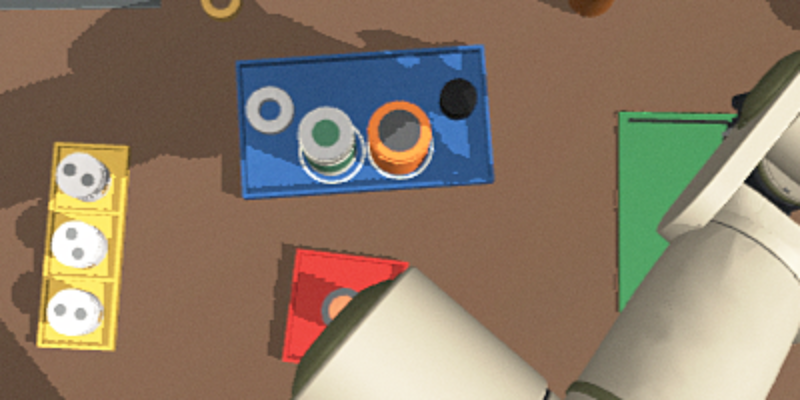

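View pics/e_scene.png

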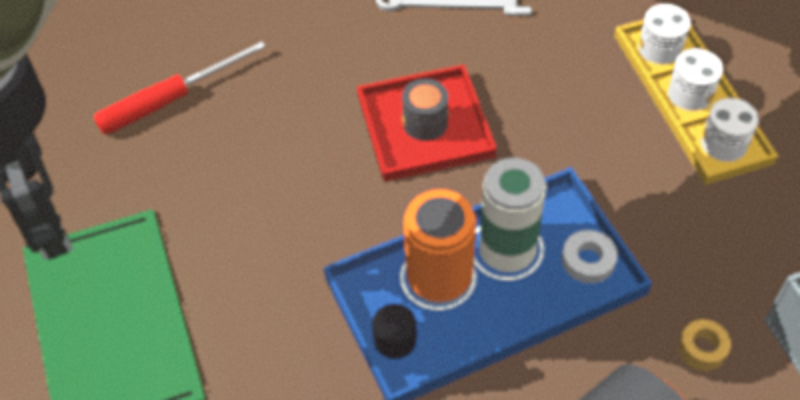

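The pictures show the filter (about 440,245 in the scene view) and the tin (513,215) upright inside their circles. The spare is in the kit's end compartment (730,130) and the wrong piston is in the reject tray (425,108). Filter and tin are within about 2 mm of where they started.

```bash
python3 -c "from plant import *;print(close_job())"
```

```text
the job is handed in; nothing more can be done
None
```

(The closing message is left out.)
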